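# Press a ukulele bridge with the jog stick

### The arm

A 6-joint arm with a two-finger parallel gripper is mounted at the origin on the work surface. World frame = base frame: x ahead of the robot, y to its left, z up, the work surface at z = 0. Lengths are in m, angles in rad, forces in N, time in s.
With the tool pointing down it reaches from about 0.35 to 0.85 m from the base axis. Payload 8.1 kg.
Tool frame: the origin (TCP) lies on the centre line of the jaws, within the pads' length; the fingertips stand robot.tip_reach ahead of it and the grasp point (between the pads) lies 5 mm behind it (robot.tip_reach is the distance from the TCP to the fingertips, in m); z points along the fingers, y is the direction in which the jaws open and shut (so a half turn about z gives the same grasp; the last joint's range is limited). The gripper opens to 93 mm and grips with 3 to 60 N. Pads are 15 mm wide; open, the fingers measure 128 mm over their backs; the gripper's body (75 mm by 188 mm) begins 65 mm behind the grasp point.
Start: joints at [1.191, 0.13, 1.488, -0, 1.523, -0.085], TCP at [0.174, 0.574, 0.233] pointing down, gripper open.
Joint ranges: [-2.96, 2.96], [-0.89, 2.26], [0.02, 2.5], [-1.34, 4.48], [0, 2.73], [-2.66, 2.66]. Speed limits (rad/s): [2.39, 2.39, 2.79, 3.14, 3.14, 3.14].

### API

Orientations are given as a rotation vector (axis times angle).
In Python, from plant import sensors, read_camera, robot gives the robot as it stands.
- The arm moves only by the tool play_rows, never from a script. Its argument "series" is a list that holds one entry, the list of rows, each a list of 5 numbers: the closure, from -1 (fully open) to 1 (shut), then the shift along the world's x, y, z in m, then the turn about the world's z in rad. A call has 1 to 8 rows; each row is the pose to reach, as a shift and turn from the pose commanded when the call began; what a row does not reach only later rows make up. A row lasts 1/10 s, in which the tool goes at most 50 mm and 8.59 degrees, less where a joint would pass 70% of its speed; a pose out of reach is approached as far as the arm can. A call with a gripper value outside its range is refused whole. The fingers move at their own pace and stop on an object; "force" is the grip in N (left out, the last holds). Time passes only in rows, so rows that repeat a pose let the fingers close. It gives the time, the measured TCP pose, the force and the opening at its end, in the units of the state.
- sensors.read_state(): the state, without advancing time (a new reading comes with each control period).
- read_camera(name): name is "scene" or "top" or "wrist"; returns a dict with "color" (400x640x3 uint8, red, green, blue), "range_z" (400x640 float32, m along the optical axis (not along the pixel's ray), 0 where there is no reading), "intrinsics" (3x3 intrinsics, pixels), "rvec" (rotation vector, rad) and "tvec" (3), from world to camera coordinates, as OpenCV has them. Camera axes: x right, y down, z forward; pixel columns grow to the right and rows downward; lengths in m; the calibration is good to about 2 mm. A picture is of the moment at which its call begins.
- robot.close_job(): hands the job in, once; it reports no verdict.
The state is a dict: "t": time; "q": joint angles; "dq": joint speeds; "joint_torque": joint torques, N m; "tool_pos": TCP position; "orientation": TCP orientation; "force": force on the tool from outside, world axes, zero at the start; "wrist_torque": the same for the moment, N m; "opening": finger opening in m.
Only numpy, scipy, OpenCV 4.12 (cv2) and the standard library are available. Lean on these libraries where they do the work, as an engineer would, in place of code of your own. Each camera call takes 0.05 s, during which the arm holds its last target.

### The job

A ukulele soundboard with its bridge on it lies under the left or the right pad of the press at the back of the bench. Press the bridge down: tilt the tall ball-topped stick well over to the side on which the soundboard lies, never to the wrong side, and hold it there for a good second, then let it go back to its upright centre. Leave the short stick on the other control box alone.

Things in the scene. Friction and masses are not known exactly. Their poses are not given: they have to be found in the camera images.
- jog_stick (a joint): Tilt of the tall stick (rod 10 mm thick, black ball 34 mm across), rad: 0 upright, + to its box's +y side (about robot's left), stops at +-0.5, one plane only. A spring re-centres it in 0.5 s without overshoot; holding 0.45 takes about 4 N at the ball. It lowers the press pad on the side it is tilted to and raises the other; 0.35 (20 deg) or more is well over.
- jog_pivot (a point): Pivot of the tall stick, mid-top of its grey box (120 x 110 x 56 mm, fixed), 60 mm above the bench. z up, x away from the robot, y the way of positive tilt; turned up to 0.4 rad. Upright, the ball's centre is 105 mm and its top 122 mm above this point; a rubber boot covers the lowest 20 mm. The box may be on the left or right; the short stick's box is on the other side.
- sound_hole (a point): Centre of the dark round sound hole (50 mm across) in the pale figure-eight soundboard (about 250 x 156 x 4 mm) that lies fixed on the press at the back, 24 mm above the bench; its bridge, a dark bar 20 x 84 x 9 mm, is 95 mm farther back, under a pad. World y > 0: under the left pad; y < 0: the right pad, as the robot sees it. The other station has only a small cork pad.
- vac_stick (a joint): Tilt of the short stick, rad, 0 upright, spring-centred: black cylindrical grip 26 mm across, its top 54 mm above its own grey box, which is like the tall stick's and stands on the other side of the bench (pivots at least 220 mm apart). Not to be used.
Mind the look-alikes: they are no part of the job. Leave any blue or yellow look-alike of the part that bears vac_stick alone.

How it is judged:
By the outcome, as a careful person would: the job done as asked, in the order asked, and still so for the second after the job is handed in, with the robot touching nothing.
It also fails if it takes over 34 s, if anything falls off the work surface, if the arm or the gripper's body presses on something with over 40 N, if the wrist force passes 120 N, or if a joint passes its speed limit or range.

## Working session

There is one attempt and no reset: what is moved stays moved. The work goes in short steps, Python scripts to look and compute and a tool call to move; the robot and the scene stay as the last step left them, time stands still between calls to the robot, and variables do not carry over. Pictures are saved under pics/ and viewed, and the job is handed in when it is done.

Besides the shell and the picture viewer there is one more tool, called after "Emit:" as name(argument=value, ...) on one line, values as JSON. play_rows: Moves the arm, as the interface text tells. Its arguments: {"type":"object","properties":{"series":{"type":"array","items":{"type":"array","items":{"type":"array","items":{"type":"number"}}}},"force":{"type":"number"}},"required":["series"]}

```bash
mkdir -p pics; ls
python3 - <<'E'
from plant import sensors, read_camera, robot
import cv2
print(robot.tip_reach, sensors.read_state())
for n in("scene","top"):
    r=read_camera(n); cv2.imwrite(f"pics/{n}0.png",r["color"][:,:,::-1])
    import pickle; pickle.dump(r,open(f"{n}0.pkl","wb"))
    print(r["intrinsics"],r["rvec"],r["tvec"])
E
```

```text
pics
0.014 {'t': 0.0, 'q': array([ 1.19061255e+00,  1.31184233e-01,  1.48925345e+00,  7.42107296e-07,
        1.52299539e+00, -8.53974138e-02]), 'dq': array([-4.39355097e-04, -5.15779859e-05,  1.41575888e-03, -6.66148259e-04,
       -1.28228212e-04,  1.45012710e-03]), 'joint_torque': array([-1.37097846e-03, -5.59851158e+01, -4.91765678e+01,  7.66840903e-02,
        3.52562999e-02, -8.09782296e-05]), 'tool_pos': array([0.17409871, 0.57362654, 0.23158783]), 'orientation': array([-4.61311957e-01, -3.10710730e+00,  2.81228643e-03]), 'force': array([ 0.35007478, -0.22084461, -0.6587167 ]), 'wrist_torque': array([-0.07093432,  0.00512737, -0.00074984]), 'opening': 0.09303064322113834}
[[493.16182275   0.         316.05248589]
 [  0.         493.16182275 208.92536768]
 [  0.           0.           1.        ]] [ 1.95654679  1.19947432 -0.62142422] [-0.21388424 -0.22416081  1.42084765]
[[517.24171699   0.         327.98163253]
 [  0.         517.24171699 192.27973943]
 [  0.           0.           1.        ]] [ 2.11304876 -2.11498037  0.21021521] [-0.01140036  0.49478262  1.02093766]
```

View pics/scene0.png

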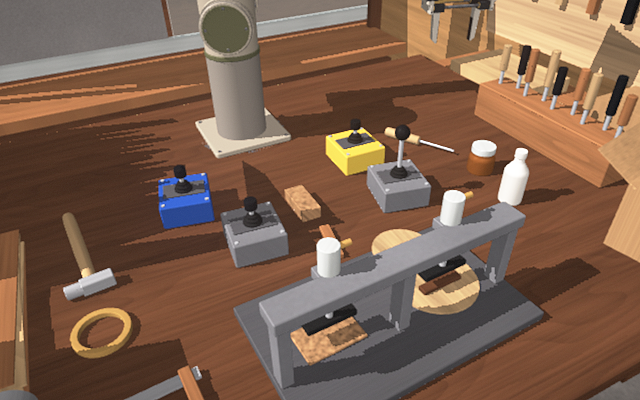

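View pics/top0.png

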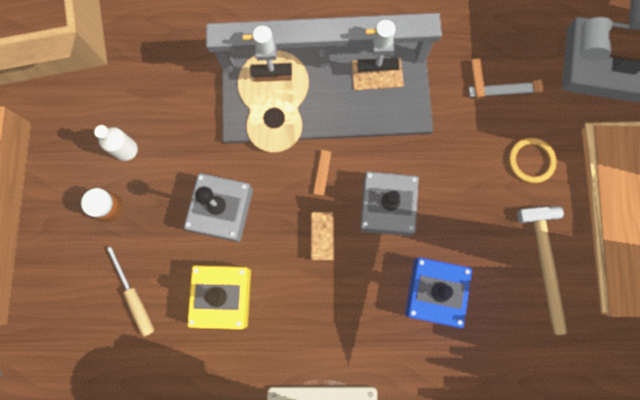

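Top view: the tall stick's grey box is at about (218,207) with its ball near (204,195). The sound hole is at (274,118), on the left as the robot sees it. The short stick's box is at (390,203). Next I'll measure these.

```bash
cat > h.py <<'E'
import numpy as np,cv2,pickle
def load(n): return pickle.load(open(n,"rb"))
def RT(r): return cv2.Rodrigues(np.array(r["rvec"],float))[0],np.array(r["tvec"],float).ravel()
def ray(r,u,v):
    R,t=RT(r);d=R.T@np.linalg.inv(r["intrinsics"])@[u,v,1.];return -R.T@t,d
def plane(r,u,v,z):
    c,d=ray(r,u,v);return c+d*(z-c[2])/d[2]
def proj(r,p):
    R,t=RT(r);q=r["intrinsics"]@(R@np.array(p,float)+t);return q[:2]/q[2]
def tri(r1,p1,r2,p2):
    A=[];b=[]
    for r,p in((r1,p1),(r2,p2)):
        c,d=ray(r,*p);d/=np.linalg.norm(d);M=np.eye(3)-np.outer(d,d);A.append(M);b.append(M@c)
    x=np.linalg.lstsq(np.vstack(A),np.hstack(b),rcond=None)[0]
    return x,[np.linalg.norm(M@x-bb) for M,bb in zip(A,b)]
def cloud(r):
    z=r["range_z"].astype(float);v,u=np.indices(z.shape);K=r["intrinsics"]
    P=np.stack([(u-K[0,2])*z/K[0,0],(v-K[1,2])*z/K[1,1],z],-1);R,t=RT(r)
    P=(P-t)@R;P[z==0]=np.nan;return P
E
python3 - <<'E'
from h import *
T=load("top0.pkl");S=load("scene0.pkl")
print("hole",plane(T,274,118,.024))
for n,r,c in(("top",T,(218,207)),("scene",S,(400,170))):
    g=r["color"];x0,y0=c[0]-45,c[1]-60
    cr=g[y0:y0+110,x0:x0+90,::-1];cv2.imwrite(f"pics/c_{n}.png",cv2.resize(cr,None,fx=5,fy=5,interpolation=cv2.INTER_NEAREST))
    print(n,x0,y0)
PT=cloud(T);PS=cloud(S)
# box top: points z ~0.06 grey
for P,r,n,box in((PT,T,"top",(170,160,270,255)),(PS,S,"scene",(350,110,450,225))):
    m=np.zeros(P.shape[:2],bool);m[box[1]:box[3],box[0]:box[2]]=1
    z=P[...,2];b=m&(z>.045)&(z<.066)
    hsv=cv2.cvtColor(r["color"],cv2.COLOR_RGB2HSV);b&=(hsv[...,1]<60)
    pts=P[b][:,:2].astype(np.float32)
    print(n,len(pts),np.median(z[b]),cv2.minAreaRect(pts))
    h=m&(z>.135); print(" high",h.sum(),np.nanmean(P[h],0),np.nanmax(P[h],0),np.nanmin(P[h],0))
    # ball pixel
    d=m&(r["color"].max(2)<60)&(z>.12)
    v,u=np.nonzero(d);print(" ball px",u.mean(),v.mean(),u.min(),u.max(),v.min(),v.max())
E
```

```text
hole [0.66598835 0.1061659  0.024     ]
top 173 147
scene 355 110
top 2633 0.056345118724936395 ((0.46607261896133423, 0.21820300817489624), (0.1108197346329689, 0.12033148109912872), 78.0201187133789)
 high 270 [0.46411732 0.21550272 0.1756957 ] [0.48278508 0.2327452  0.18646609] [0.44913409 0.20131836 0.16168145]
 ball px 201.8783783783784 194.83783783783784 196 212 188 203
scene 1568 0.055556405365097816 ((0.3848455548286438, 0.22684554755687714), (0.11257676780223846, 0.30295702815055847), 81.53854370117188)
 high 539 [0.64440794 0.14263442 0.18056129] [0.77530529 0.23085137 0.22100564] [0.45977243 0.08740101 0.13627128]
 ball px 402.34131736526945 132.10778443113773 395 409 125 139
```

Run:
```python
from h import *
T=load("top0.pkl");S=load("scene0.pkl")
# sphere fit of high points not silver
for P,r in((cloud(T),T),(cloud(S),S)):
    pass
print(proj(T,[.174,.574,.233]),proj(S,[.174,.574,.233]))
```

```text
[-37.70810701 365.9336885 ] [452.02049579  33.86252662]
```

Run:
```python
from h import *
T=load("top0.pkl");S=load("scene0.pkl")
print(tri(T,(204,195.5),S,(402.2,132)))
print(proj(T,[.466,.218,.165]),proj(S,[.466,.218,.165]))
P=cloud(T)
for (u,v) in((97,203),(118,145),(321,160)): print(P[v,u])
```

```text
(array([0.46652932, 0.2177106 , 0.16161265]), [np.float64(0.0006880738534784682), np.float64(0.0006880738534786227)])
[203.05641788 195.24413477] [401.99011041 130.55028553]
[0.46941964 0.45669678 0.0682976 ]
[0.58700416 0.41722817 0.08399902]
[0.57504513 0.00345428 0.00864473]
```

View pics/c_top.png

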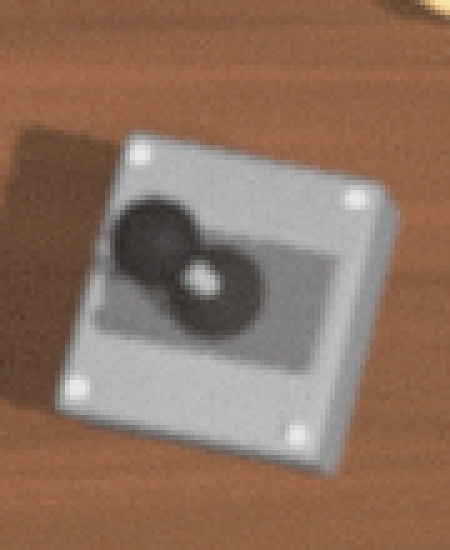

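The crop shows the box turned about -0.21 rad, with the ball at crop pixel (155,240). The two views put the ball at (0.4665, 0.218, 0.162), which agrees with the box centre (0.466, 0.218) and the expected height of 0.165. The hole at y=+0.106 means left, so the tilt is +. I'll straddle the ball with the open jaws.

Emit:
play_rows(series=[[[-1,0.03,-0.036,0.02,0.02],[-1,0.06,-0.072,0.03,0.04],[-1,0.09,-0.108,0.03,0.06],[-1,0.12,-0.144,0.03,0.085],[-1,0.15,-0.18,0.03,0.085],[-1,0.18,-0.216,0.03,0.085],[-1,0.21,-0.252,0.03,0.085],[-1,0.235,-0.288,0.03,0.085]]])

```text
t: 0.9
tool_pos: [0.4102, 0.2843, 0.2623]
orientation: [-0.329, -3.124, 0.0]
force: [0.4, 0.3, 0.3]
opening: 0.0931
```

Emit:
play_rows(series=[[[-1,0.025,-0.03,0,0],[-1,0.045,-0.055,0,0],[-1,0.057,-0.068,0,0],[-1,0.057,-0.068,0,0],[-1,0.057,-0.068,0,0]]])

```text
t: 1.4
tool_pos: [0.466, 0.2181, 0.2622]
orientation: [-0.33, -3.123, 0.0]
force: [-0.2, -1.0, 0.2]
opening: 0.0928
```

Run:
```python
from plant import *
from plant import sensors, read_camera
import cv2
from h import RT
import numpy as np
s=sensors.read_state();print(s["t"],s["tool_pos"],s["orientation"],s["force"],cv2.Rodrigues(s["orientation"])[0][:,1])
r=read_camera("wrist");cv2.imwrite("pics/w1.png",r["color"][:,:,::-1])
r=read_camera("scene");cv2.imwrite("pics/s1.png",r["color"][:,:,::-1])
```

```text
1.4 [0.4660099  0.2181006  0.26220208] [-3.30339714e-01 -3.12311125e+00  7.74520397e-05] [-0.16977909 -1.00887304  0.1774273 ] [ 2.09204639e-01  9.77871870e-01 -1.60499546e-04]
```

View pics/w1.png

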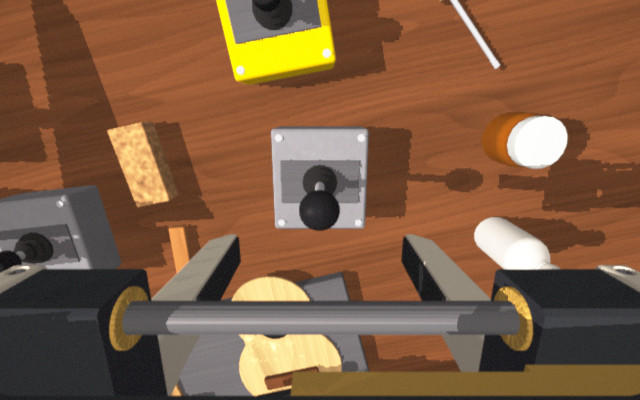

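View pics/s1.png

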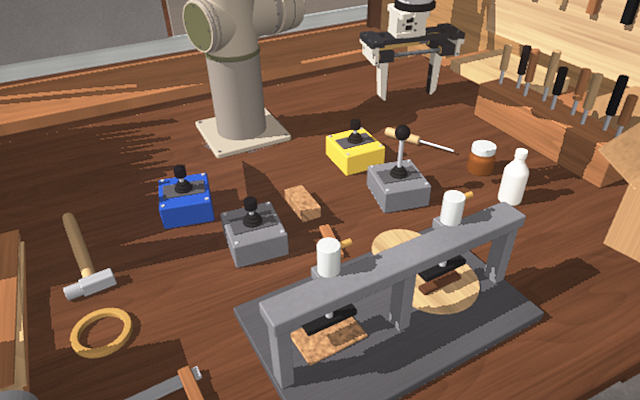

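The wrist view shows the ball at (319,210), centred between the jaws (240 to 402). In the scene view the tips are right above the ball. Now I'll descend to z 0.154.

Emit:
play_rows(series=[[[-1,0,0,-0.04,0],[-1,0,0,-0.08,0],[-1,0,0,-0.1,0],[-1,0,0,-0.108,0],[-1,0,0,-0.108,0],[-1,0,0,-0.108,0]]])

```text
t: 2.1
tool_pos: [0.4669, 0.2189, 0.1562]
orientation: [0.328, 3.123, 0.001]
force: [0.3, 0.6, -0.1]
opening: 0.0932
```

Emit:
play_rows(series=[[[-1,0.002,0.01,0,0],[-1,0.0042,0.02,0,0],[-1,0.0062,0.0295,0,0],[-1,0.008,0.038,0,0],[-1,0.0101,0.048,0,0],[-1,0.0101,0.048,0,0]]])

```text
t: 2.7
tool_pos: [0.4766, 0.2673, 0.1546]
orientation: [0.327, 3.124, 0.0]
force: [0.0, -1.0, 1.2]
opening: 0.0933
```

Run:
```python
from plant import sensors, read_camera
import cv2
s=sensors.read_state();print(s["t"],s["tool_pos"],s["force"])
r=read_camera("scene");cv2.imwrite("pics/s2.png",r["color"][:,:,::-1])
```

```text
2.7 [0.47657254 0.26733465 0.15462744] [ 0.0210814  -1.04578363  1.23748191]
```

View pics/s2.png

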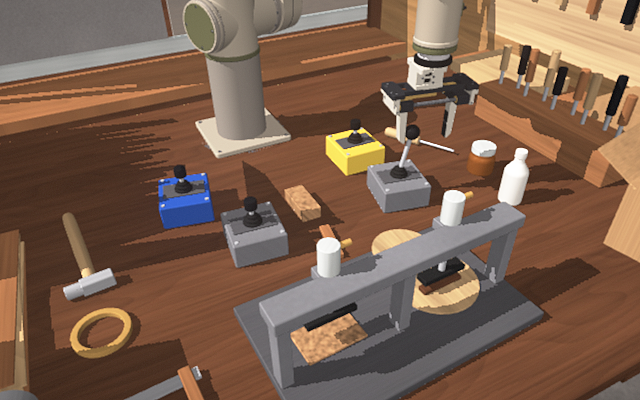

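The ball has moved to (412,132), tilting left, and the left pad is lowering while the right one rises. That is the correct side, so I'll push another 24 mm and hold.

Emit:
play_rows(series=[[[-1,0.002,0.0095,-0.003,0],[-1,0.004,0.019,-0.006,0],[-1,0.005,0.0235,-0.008,0],[-1,0.005,0.0235,-0.008,0],[-1,0.005,0.0235,-0.008,0]]])

```text
t: 3.25
tool_pos: [0.4812, 0.2895, 0.1462]
orientation: [-0.328, -3.124, 0.001]
force: [-0.9, -2.9, 1.4]
opening: 0.0928
```

Run:
```python
from plant import sensors, read_camera
from h import *
s=sensors.read_state();print(s["t"],s["tool_pos"],s["force"])
r=read_camera("scene");cv2.imwrite("pics/s3.png",cv2.resize(r["color"][90:310,300:560,::-1],None,fx=2.5,fy=2.5))
for a in(0,.35,.4,.45,.5):
    d=np.array([.207,.978,0]);p=np.array([.4663,.218,.06])+.105*(np.sin(a)*d+[0,0,np.cos(a)]);print(a,proj(r,p))
P=cloud(r);m=np.zeros(P.shape[:2],bool);m[115:155,400:440]=1
d=m&(r["color"].max(2)<60);v,u=np.nonzero(d);print(u.min(),u.max(),v.min(),v.max(),u.mean(),v.mean())
```

```text
3.25 [0.48115478 0.28950522 0.14623552] [-0.94410815 -2.91454503  1.44940593]
0 [402.06956894 130.60886042]
0.35 [417.33628424 130.94527501]
0.4 [419.33313658 131.42459563]
0.45 [421.26684221 132.00731336]
0.5 [423.13229945 132.69114257]
415 437 127 148 421.7939393939394 133.8242424242424
```

View pics/s3.png

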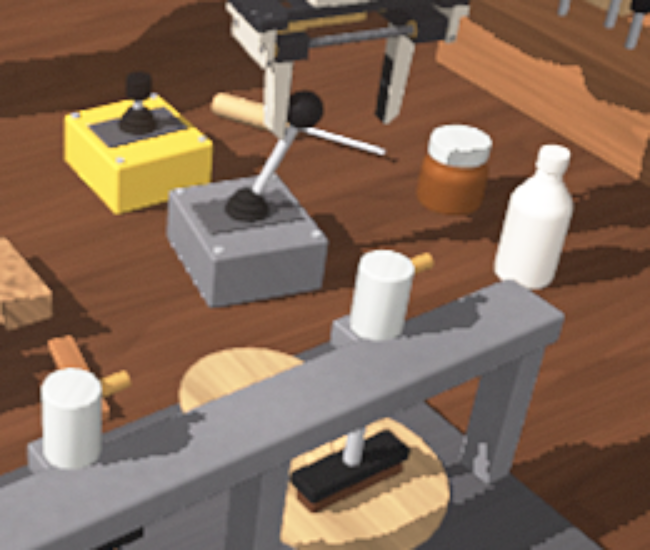

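The ball is at about (422,133), which gives a tilt of about 0.43 to 0.45, and the left pad is down on the bridge. Now I'll hold about 1.6 s, then return slowly.

Emit:
play_rows(series=[[[-1,0,0,0,0],[-1,0,0,0,0],[-1,0,0,0,0],[-1,0,0,0,0],[-1,0,0,0,0],[-1,0,0,0,0],[-1,0,0,0,0],[-1,0,0,0,0]]])

```text
t: 4.1
tool_pos: [0.4812, 0.2895, 0.1464]
orientation: [-0.329, -3.124, 0.0]
force: [-1.2, -4.0, -2.2]
opening: 0.0929
```

Emit:
play_rows(series=[[[-1,0,0,0,0],[-1,0,0,0,0],[-1,0,0,0,0],[-1,0,0,0,0],[-1,0,0,0,0],[-1,0,0,0,0],[-1,0,0,0,0],[-1,0,0,0,0]]])

```text
t: 4.9
tool_pos: [0.4813, 0.2896, 0.1465]
orientation: [-0.329, -3.124, 0.0]
force: [-2.1, -4.3, -3.2]
opening: 0.093
```

Emit:
play_rows(series=[[[-1,-0.0019,-0.009,0.002,0],[-1,-0.0038,-0.018,0.004,0],[-1,-0.0057,-0.027,0.006,0],[-1,-0.0076,-0.036,0.008,0],[-1,-0.0095,-0.045,0.008,0],[-1,-0.0114,-0.054,0.008,0],[-1,-0.0133,-0.063,0.008,0],[-1,-0.0151,-0.0715,0.008,0]]])

```text
t: 5.7
tool_pos: [0.4661, 0.2173, 0.1546]
orientation: [0.329, 3.124, 0.0]
force: [-0.3, 0.8, 0.3]
opening: 0.0933
```

Emit:
play_rows(series=[[[-1,0,0,0,0],[-1,0,0,0,0],[-1,0,0,0.03,0],[-1,0,0,0.07,0],[-1,0,0,0.11,0],[-1,0,0,0.14,0],[-1,0,0,0.14,0],[-1,0,0,0.14,0]]])

```text
t: 6.5
tool_pos: [0.4667, 0.2186, 0.2952]
orientation: [0.328, 3.123, 0.001]
force: [-0.2, -0.2, 0.3]
opening: 0.0928
```

Run:
```python
from plant import sensors, read_camera
from h import *
s=sensors.read_state();print(s["t"],s["tool_pos"],s["force"])
r=read_camera("scene");cv2.imwrite("pics/s4.png",r["color"][:,:,::-1])
P=cloud(r);m=np.zeros(P.shape[:2],bool);m[118:145,385:430]=1
d=m&(r["color"].max(2)<60);v,u=np.nonzero(d);print(u.min(),u.max(),v.min(),v.max(),u.mean(),v.mean())
```

```text
6.5 [0.46672871 0.21863785 0.29515397] [-0.20391013 -0.2320443   0.30044258]
396 424 125 144 402.8511904761905 132.17261904761904
```

View pics/s4.png

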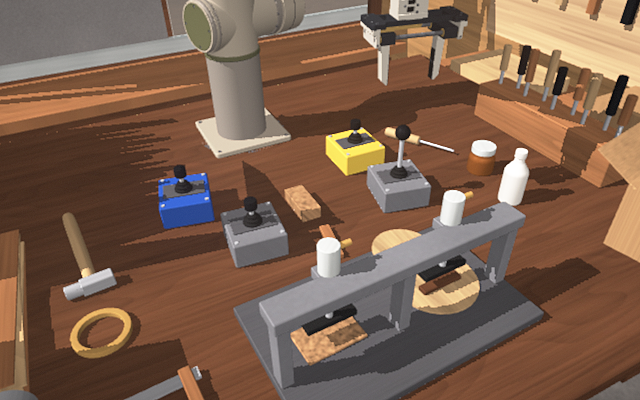

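The ball is back at (403,132), upright as at the start. The pads are level, and the gripper is clear above with nothing else moved. I'll hand the job in.

```bash
python3 -c "
from plant import robot
print(robot.close_job())"
```

```text
the job is handed in; nothing more can be done
None
```

I pressed the bridge down and handed the job in at about 6.5 s. The soundboard was under the left pad (sound hole measured at y = +0.106 m), so I tilted the tall stick to its +y side with the open jaws around the ball.

- **Hold:** I judged the tilt at about 0.43–0.45 rad from the camera picture and the distance pushed. I held it for roughly 1.6–2 s, with about 4–5 N sideways on the tool. The picture just before the hold showed the left pad down on the bridge.
- **Return:** I followed the stick back slowly and then lifted off. The last picture shows the ball back at its starting pixel (403,132 against 402,132 before) and both pads level. The gripper is clear of everything.
- **Other things:** The short stick and its blue and yellow look-alikes were not touched, and nothing else appears to have moved. No check failed or disagreed.

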